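# Click the speaker dock's sliding stop into its notch

### The arm

A 6-joint arm with a two-finger parallel gripper is mounted at the origin on the work surface. World frame = base frame: x ahead of the robot, y to its left, z up, the work surface at z = 0. Lengths are in m, angles in rad, forces in N, time in s.
With the tool pointing down it reaches from about 0.225 to 0.725 m from the base axis. Payload 3.1 kg.
Tool frame: the origin (TCP) lies midway between the tips of the shut fingers; the grasp point (between the pads) lies arm.tcp_to_grasp behind it (arm.tcp_to_grasp is the distance from the TCP to the grasp point, in m); x points along the fingers, z is the direction in which the jaws open and shut, and the axes are right-handed (so a half turn about x gives the same grasp; the last joint's range is limited). The gripper opens to 85 mm and grips with 20 to 120 N. Pads are 22 mm wide; open, the fingers measure 114 mm over their backs; the gripper's body (76 mm by 85 mm) begins 54 mm behind the grasp point. The pads swing forward as they close: fully open they stand 13 mm farther back than shut.
Start: joints at [-1.269, 0.048, 0.099, 1.622, 0, 1.443], TCP at [0.219, -0.477, 0.231] pointing down, gripper open.
Joint ranges: [-2.91, 2.91], [-0.99, 1.94], [-1.21, 1.42], [-2.12, 2.29], [-1.49, 1.47], [-3.14, 3.14]. Speed limits (rad/s): [2.79, 2.79, 3.14, 3.14, 3.14, 3.14].

### API

Orientations are given as a 3x3 rotation matrix whose columns are the frame's x, y, z axes.
In Python, from workcell import arm gives the robot as it stands.
- The arm moves only by the tool carry_out, never from a script. Its argument "series" is a list of rows, each a list of 3 entries, a list of its own where there are three numbers: the opening, from 0 (shut) to 1 (fully open), then the shift along the tool's x, y, z in mm, then the turn, a rotation vector about the tool's x, y, z in rad. A call has 1 to 20 rows; each row shifts and turns the commanded pose from where the row before left it, along the tool's axes as they then stand; what a row does not reach is not made up. A row lasts 1/10 s, in which the tool goes at most 50 mm and 8.59 degrees, less where a joint would pass 70% of its speed; a pose out of reach is approached as far as the arm can. A call with a gripper value outside its range is refused whole. The fingers move at their own pace and stop on an object; "squeeze" is the grip in N (left out, the last holds). Time passes only in rows, so rows that do not move let the fingers close. It gives the time, the measured TCP pose, the force and the opening at its end, in the units of the state.
- arm.sense(): the state, without advancing time (a new reading comes with each control period).
- arm.camera(name): name is "side" or "top" or "wrist"; returns (picture, depth): 400x640x3 uint8, red, green, blue; 400x640 float32, m along the optical axis (not along the pixel's ray), 0 where there is no reading.
- arm.calibration(name): a dict with "K" (3x3 intrinsics, pixels), "eye" and "attitude" of the camera in the world; the wrist camera has in their place "mount" (4x4, takes a point from camera to tool coordinates, whose origin is the TCP and whose axes are the tool frame's). Camera axes: x right, y down, z forward; pixel columns grow to the right and rows downward; lengths in m; the calibration is good to about 2 mm. The wrist camera is an equidistant fisheye: a pixel r from the principal point sees the ray r / f radians off the axis. A picture is of the moment at which its call begins: read the wrist's pose just before it. calibration takes no time and is no camera call.
- arm.hand_in(): hands the job in, once; it reports no verdict.
The state is a dict: "t": time; "q": joint angles; "dq": joint speeds; "joint_torque": joint torques, N m; "tool_pos": TCP position; "tool_rot": TCP orientation; "contact_force": force on the tool from outside, world axes, zero at the start; "wrist_torque": the same for the moment, N m; "finger_gap": finger opening in m.
Only numpy, scipy, OpenCV 4.12 (cv2) and the standard library are available. Lean on these libraries where they do the work, as an engineer would, in place of code of your own. Each camera call takes 0.05 s, during which the arm holds its last target. There are 200 camera calls.

### The job

With the fingertips, push the white sliding stop along its rail towards the speaker until it clicks into its notch (red pointers level with the green lines), then take the hand away. Do not pinch the stop or touch its black padded side, do not run it past the notch, and leave the speaker and the other things on the table where they are.

Things in the scene. Friction and masses are not known exactly. Their poses are not given: they have to be found in the camera images.
- dock: Wooden speaker dock fixed to the table: plate 130 (x) by 320 (y) by 10 mm, from y = -165 to +155 in its own frame. Origin on the table surface, mid-width. An aluminium rail, 24 mm wide, 6 mm high, runs on it along the dock's y; the stop slides on it towards +y, where the speaker sits before an upright end cheek. Yaw within 0.45 rad of the world's.
- stop (a joint): Position (m) of the white stop along the dock's +y: 0 away from the speaker, 0.120 in the notch; starts at 0 to 0.06. Drag 1 N. From 0.110 a spring plunger climbs a ridge (about 5 N), topped at 0.115; just past that it snaps forward to 0.119 to 0.121: the push force dips. A higher ridge follows (about 9 N, top at 0.127); at 0.130 it meets the speaker. Captive, cannot lift.
- push_face (a point): Middle of the stop's bare white face, turned away from the speaker (dock's -y); moves with the stop, dock's axes. The block is 96 wide (x), 18 thick (y), 46 mm high, from 16 to 62 mm above the table; this point is 42 mm above the table, 9 mm from the block's mid-plane. Behind it lie only the plate and rail (16 mm high). Red pointers stand at both ends of the mid-plane.
- pad: Black rubber pad, 90 by 4 by 34 mm, on the stop's other face, the one towards the speaker; origin at its centre. The fingers must not touch it.
- notch_mark (a point): Middle of a green line, 15 by 5 mm, on the plate beside the rail on the dock's -x edge (a twin lies on the +x edge). The stop's red pointers are level with the two lines, along the dock's y, when the stop is in the notch (stop at 0.120).
- speaker: Loose teal portable speaker, 85 (x) by 130 (y) by 62 mm high, with a metal knob 12 mm high on top, standing on the dock plate; its top is 72 mm and the knob's top 84 mm above the table. Origin under its centre, 10 mm above the table. About 10 mm separate it from the pad when the stop is in the notch.
- sugar_bowl: Blue ceramic sugar bowl with its lid on, 96 mm across, 96 mm high; origin under its centre. Stands beside the dock on its +x side.
- cup: Yellow plastic cup, 76 mm across the rim, 95 mm high; origin under its centre. Stands beside the dock on its +x side.
- opener: Flat stainless bottle opener, about 125 mm long and 5 mm thick, lying on the table on the dock's -x side; origin near its middle, its length along its own y.
- trivet: Round cork trivet, 150 mm across, 12 mm thick, lying beyond the speaker's end of the dock; origin under its centre.
Things that resemble listed ones, but are neither listed nor needed, are in the scene too. Of the things shaped like the cup, the yellow one is meant. Leave any orange look-alike of the sugar_bowl alone.

How it is judged:
By the outcome, as a careful person would: the job done as asked, in the order asked, and still so for the second after the job is handed in, with the robot touching nothing.
It also fails if it takes over 51 s, if anything falls off the work surface, if the arm or the gripper's body presses on something with over 40 N, if the wrist force passes 120 N, or if a joint passes its speed limit or range.

## Working session

There is one attempt and no reset: what is moved stays moved. The work goes in short steps, Python scripts to look and compute and a tool call to move; the robot and the scene stay as the last step left them, time stands still between calls to the robot, and variables do not carry over. Pictures are saved under pics/ and viewed, about 8 in all and at most 12, crops included, and the job is handed in when it is done.

Besides the shell and the picture viewer there is one more tool, called after "Request:" as name(argument=value, ...), one argument or row to a line, values as JSON. carry_out: Moves the arm, as the interface text tells. Its arguments: {"type":"object","properties":{"series":{"type":"array","items":{"type":"array"}},"squeeze":{"type":"number"}},"required":["series"]}

```bash
mkdir -p pics; ls; cat > h.py <<'E'
import numpy as np, cv2
from workcell import arm
def snap(n,f):
    p,d=arm.camera(n); cv2.imwrite(f'pics/{f}.png',p[:,:,::-1]); np.save(f'pics/{f}.npy',d); return p,d
def w(n,d,u,v,r=1):
    c=arm.calibration(n);K=np.array(c['K']);a=d[v-r:v+r+1,u-r:u+r+1];z=np.median(a[a>0])
    return np.array(c['eye'])+np.array(c['attitude'])@(z*np.linalg.solve(K,[u,v,1]))
E
python3 - <<'E'
from h import *
for n in('side','top'):
    snap(n,n+'0'); c=arm.calibration(n); print(n,c)
s=arm.sense();print(s['t'],s['tool_pos'],s['tool_rot'],arm.tcp_to_grasp)
E
```

```text
pics
side {'K': array([[480.36831854,   0.        , 321.63922691],
       [  0.        , 480.36831854, 200.92010177],
       [  0.        ,   0.        ,   1.        ]]), 'eye': array([ 0.45948788, -0.58466465,  0.60685019]), 'attitude': array([[ 0.97420801, -0.13120079,  0.18358953],
       [-0.22533359, -0.60883125,  0.76062427],
       [ 0.01198054, -0.78237514, -0.62269222]])}
top {'K': array([[503.57966521,   0.        , 310.166523  ],
       [  0.        , 503.57966521, 205.46746669],
       [  0.        ,   0.        ,   1.        ]]), 'eye': array([0.51430557, 0.06833795, 1.18980641]), 'attitude': array([[ 0.00328847, -0.9934147 ,  0.11452691],
       [-0.99998561, -0.00375217, -0.00383345],
       [ 0.00423793, -0.11451265, -0.99341275]])}
0.1 [ 0.21859033 -0.47669815  0.23021731] [[-6.22156041e-04  9.09042439e-01  4.16703080e-01]
 [ 2.08570588e-03  4.16703434e-01 -9.09040097e-01]
 [-9.99997631e-01  3.03555277e-04 -2.15524972e-03]] 0.0187
```

View pics/top0.png

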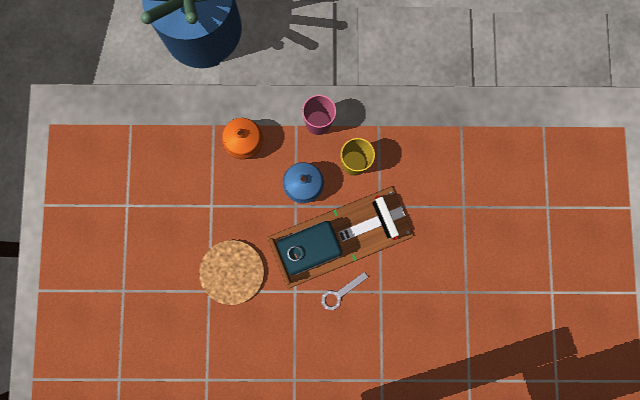

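View pics/side0.png

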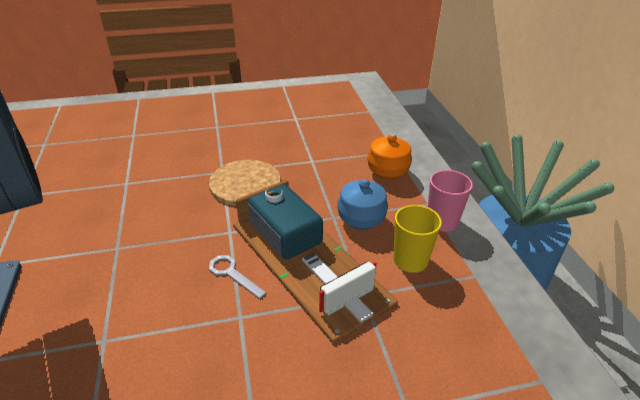

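The top view shows the dock with its stop at about (387,218), the speaker at (308,250), and green lines at (335,211) and (354,258). The side view shows the stop's white push face at (348,290), facing the camera. The stop is the only white block on the rail. Possible confusions are the bare rail end at (398,215) and the grey bracket at (347,235). Next I'll take one close crop and measure.

```bash
python3 - <<'E'
from h import *
a=cv2.imread('pics/top0.png')[180:290,260:420]; b=cv2.imread('pics/side0.png')[220:345,260:410]
a=cv2.resize(a,None,fx=5,fy=5,interpolation=cv2.INTER_CUBIC)[:,:800]
cv2.imwrite('pics/crt.png',a)
cv2.imwrite('pics/crs.png',cv2.resize(b,None,fx=4,fy=4,interpolation=cv2.INTER_CUBIC)) 
dt=np.load('pics/top0.npy')
for u,v in[(335,211),(354,258),(381,202),(387,218),(393,234),(393,190),(411,234),(272,238),(290,284)]:print('top',u,v,w('top',dt,u,v).round(4))
# green pixels
for n in('top','side'):
    im=cv2.cvtColor(cv2.imread(f'pics/{n}0.png'),cv2.COLOR_BGR2HSV); d=np.load(f'pics/{n}0.npy')
    for nm,lo,hi in(('green',(50,120,80),(75,255,255)),('red',(0,200,100),(4,255,255)),('white',(0,0,200),(179,40,255))):
        m=cv2.inRange(im,lo,hi)
        k,_,st,ce=cv2.connectedComponentsWithStats(m)
        for i in range(1,k):
            u,v=ce[i].round().astype(int)
            if st[i,4]>=4 and 260<u<420 and 180<v<345:
                print(n,nm,ce[i].round(1),st[i],w(n,d,u,v).round(4))
E
```

```text
top 335 211 [0.6373 0.0053 0.0113]
top 354 258 [ 0.5274 -0.0387  0.0109]
top 381 202 [ 0.6527 -0.0958  0.0627]
top 387 218 [ 0.6167 -0.1091  0.0612]
top 393 234 [ 0.5807 -0.1219  0.062 ]
top 393 190 [ 0.6879 -0.1323  0.0101]
top 411 234 [ 0.5839 -0.1731  0.0091]
top 272 238 [0.5708 0.1491 0.0618]
top 290 284 [0.4671 0.1098 0.0115]
top green [334.8 212.3] [333 210   4   6  13] [0.635  0.0053 0.0106]
top green [353.5 256.8] [352 254   4   6  13] [ 0.5297 -0.0364  0.011 ]
top red [376.9 196.4] [375 195   5   4  11] [ 0.6674 -0.088   0.0551]
top red [395.1 237.8] [393 236   5   4  12] [ 0.5722 -0.1278  0.0528]
top white [386.6 216.6] [376 197  22  41 285] [ 0.6188 -0.1089  0.0623]
top white [365.9 225.7] [351 217  30  19 288] [ 0.6018 -0.0668  0.0159]
top white [335.3 293.2] [334 292   4   3   6] [0.4466 0.0055 0.0061]
top white [326.2 307. ] [326 306   2   3   4] [0.4145 0.0263 0.0053]
side green [337.8 248.1] [335 246   7   5  16] [0.6333 0.0064 0.0109]
side green [283.4 275.3] [280 273   8   5  18] [ 0.5275 -0.0364  0.011 ]
side red [374.4 263.2] [373 262   3   4   8] [ 0.6652 -0.0889  0.062 ]
side red [321.3 300.5] [320 291   4  21  60] [ 0.5713 -0.1272  0.0423]
side white [324.3 272.7] [313 263  24  20 248] [ 0.5943 -0.0507  0.0154]
side white [347.6 277.1] [322 262  53  32 448] [ 0.6177 -0.1079  0.0612]
```

View pics/crt.png

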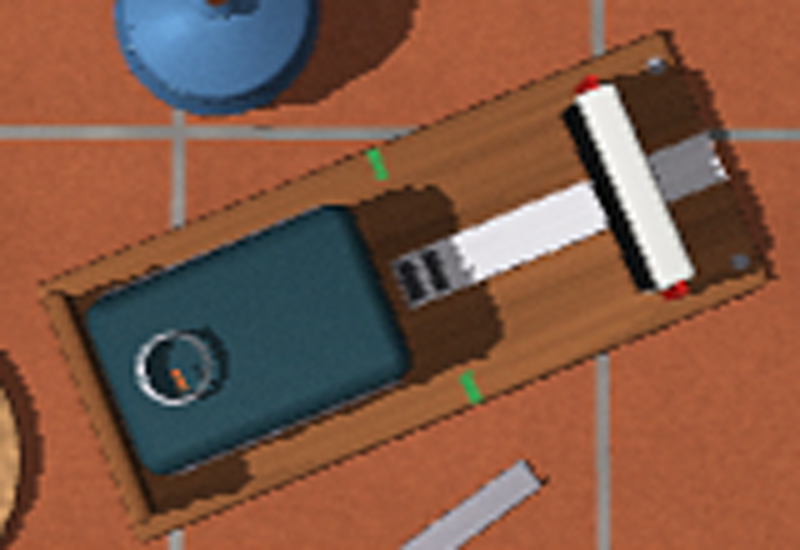

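View pics/crs.png

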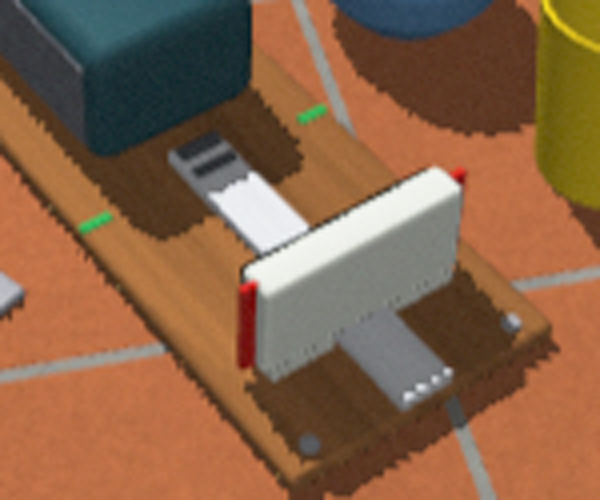

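The stop is the white block, centred near (0.619, -0.108) at yaw of about 0.383. It is level laterally with the midpoint of the green lines (0.581, -0.015), and 100 mm of travel remains. The measured heights agree with the sizes given. I'll shut the fingers and turn the jaw axis along the dock's x, which makes tool +y the push direction, then move behind the stop.

Request:
carry_out(
  series=[
    [0,[0,0,0],[-0.1385,0,0]],
    [0,[0,0,0],[-0.1385,0,0]],
    [0,[0,0,0],[-0.1385,0,0]],
    [0,[0,0,0],[-0.1385,0,0]],
    [0,[0,0,0],[-0.1385,0,0]],
    [0,[0,0,0],[-0.1385,0,0]],
    [0,[0,0,0],[-0.1385,0,0]],
    [0,[0,0,0],[-0.1385,0,0]],
    [0,[0,0,0],[-0.1385,0,0]],
    [0,[0,0,0],[-0.1385,0,0]],
    [0,[0,0,0],[-0.1385,0,0]],
    [0,[0,10,36],[0,0,0]],
    [0,[0,10,36],[0,0,0]],
    [0,[0,10,36],[0,0,0]],
    [0,[0,10,36],[0,0,0]],
    [0,[0,10,36],[0,0,0]],
    [0,[0,10,36],[0,0,0]],
    [0,[0,10,36],[0,0,0]],
    [0,[0,10,36],[0,0,0]],
    [0,[0,0,0],[0,0,0]],
  ],
  squeeze=20,
)

```text
t: 2.1
tool_pos: [0.4587, -0.2924, 0.2303]
tool_rot: [[0.0, -0.379, 0.926], [0.002, 0.926, 0.379], [-1.0, 0.002, 0.001]]
contact_force: [0.1, -1.1, -0.3]
finger_gap: -0.0004
```

Request:
carry_out(
  series=[
    [0,[0,9,31],[0,0,0]],
    [0,[0,9,31],[0,0,0]],
    [0,[0,9,31],[0,0,0]],
    [0,[0,9,31],[0,0,0]],
    [0,[0,9,31],[0,0,0]],
    [0,[0,9,31],[0,0,0]],
    [0,[0,9,31],[0,0,0]],
    [0,[25,0,0],[0,0,0]],
    [0,[25,0,0],[0,0,0]],
    [0,[25,0,0],[0,0,0]],
    [0,[25,0,0],[0,0,0]],
    [0,[25,0,0],[0,0,0]],
    [0,[0,0,0],[0,0,0]],
    [0,[0,0,0],[0,0,0]],
  ],
)

```text
t: 3.5
tool_pos: [0.6329, -0.1564, 0.1056]
tool_rot: [[-0.002, -0.373, 0.928], [0.001, 0.928, 0.373], [-1.0, 0.001, -0.002]]
contact_force: [0.8, -0.9, 1.3]
finger_gap: 0.0001
```

```bash
python3 - <<'E'
from h import *
s=arm.sense();print(s['t'],s['tool_pos'],s['contact_force'])
snap('side','s1');b=cv2.imread('pics/s1.png')[130:345,250:450]
cv2.imwrite('pics/s1c.png',cv2.resize(b,None,fx=2.7,fy=2.7,interpolation=cv2.INTER_CUBIC))
print(arm.calibration('wrist')['mount'])
E
```

```text
3.5 [ 0.63285843 -0.15642794  0.10558227] [ 0.81714972 -0.91756477  1.31774996]
[[ 9.25002547e-04 -3.21380338e-01  9.46949747e-01 -1.43007890e-01]
 [ 1.42210270e-03 -9.46948772e-01 -3.21381396e-01  8.27527438e-02]
 [ 9.99998561e-01  1.64393840e-03 -4.18894181e-04 -4.52578637e-04]
 [ 0.00000000e+00  0.00000000e+00  0.00000000e+00  1.00000000e+00]]
```

View pics/s1c.png

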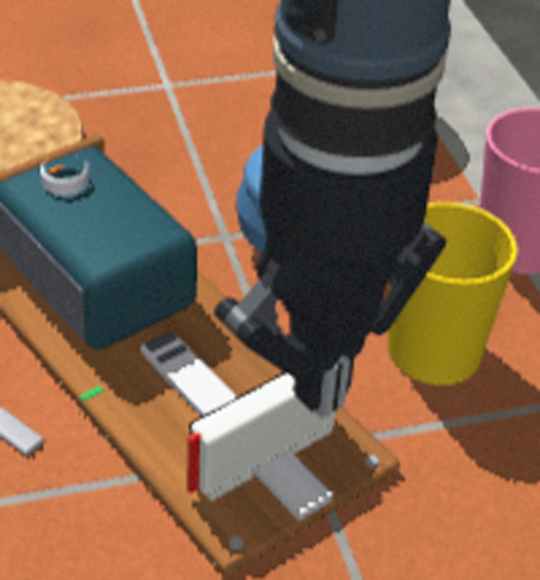

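The side crop shows the shut fingers above and behind the white face, with the red pointer at (193,462) and the green line at (90,393) in the crop. The cup and bowl are clear of the hand. I'll descend behind the face.

Request:
carry_out(
  series=[
    [0,[15,0,0],[0,0,0]],
    [0,[15,0,0],[0,0,0]],
    [0,[15,0,0],[0,0,0]],
    [0,[12,0,0],[0,0,0]],
    [0,[10,0,3],[0,0,0]],
    [0,[0,0,2],[0,0,0]],
    [0,[0,0,0],[0,0,0]],
    [0,[0,0,0],[0,0,0]],
  ],
)

```text
t: 4.35
tool_pos: [0.6393, -0.1544, 0.0402]
tool_rot: [[0.001, -0.373, 0.928], [-0.001, 0.928, 0.373], [-1.0, -0.001, 0.001]]
contact_force: [0.2, -0.4, 0.4]
finger_gap: 0.0001
```

Request:
carry_out(
  series=[
    [0,[0,5,0],[0,0,0]],
    [0,[0,5,0],[0,0,0]],
    [0,[0,5,0],[0,0,0]],
    [0,[0,5,0],[0,0,0]],
    [0,[0,0,0],[0,0,0]],
  ],
)

```text
t: 4.85
tool_pos: [0.6307, -0.1347, 0.0394]
tool_rot: [[-0.0, -0.374, 0.927], [0.0, 0.927, 0.374], [-1.0, 0.0, -0.0]]
contact_force: [-0.1, -0.2, -0.1]
finger_gap: 0.0001
```

```bash
python3 - <<'E'
from h import *
s=arm.sense();print(s['t'],s['tool_pos'],s['contact_force'])
snap('side','s2');b=cv2.imread('pics/s2.png')[180:345,250:420]
cv2.imwrite('pics/s2c.png',cv2.resize(b,None,fx=3.5,fy=3.5,interpolation=cv2.INTER_CUBIC))
E
```

```text
4.85 [ 0.63071538 -0.13470915  0.03942402] [-0.0693122  -0.22428918 -0.1262903 ]
```

View pics/s2c.png

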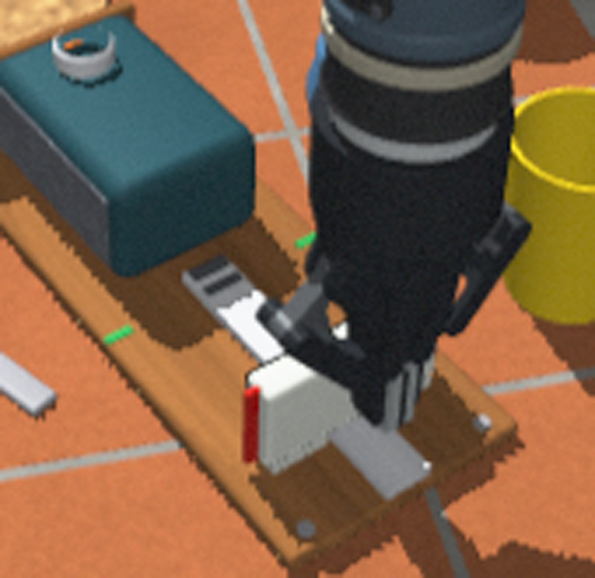

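The crop shows the fingertips just short of the white face, with the stop unmoved. About 9 mm to contact plus 100 mm of travel remain. I'll do the free part of the push first.

Request:
carry_out(
  series=[
    [0,[0,5,0],[0,0,0]],
    [0,[0,5,0],[0,0,0]],
    [0,[0,5,0],[0,0,0]],
    [0,[0,5,0],[0,0,0]],
    [0,[0,5,0],[0,0,0]],
    [0,[0,5,0],[0,0,0]],
    [0,[0,5,0],[0,0,0]],
    [0,[0,5,0],[0,0,0]],
    [0,[0,5,0],[0,0,0]],
    [0,[0,5,0],[0,0,0]],
    [0,[0,5,0],[0,0,0]],
    [0,[0,5,0],[0,0,0]],
    [0,[0,5,0],[0,0,0]],
    [0,[0,5,0],[0,0,0]],
    [0,[0,5,0],[0,0,0]],
    [0,[0,5,0],[0,0,0]],
    [0,[0,0,0],[0,0,0]],
  ],
)

```text
t: 6.6
tool_pos: [0.601, -0.0602, 0.0393]
tool_rot: [[0.0, -0.374, 0.927], [0.001, 0.927, 0.374], [-1.0, 0.001, 0.001]]
contact_force: [-0.6, -0.5, 0.4]
finger_gap: 0.0
```

```bash
cat > m.py <<'E'
from h import *
import sys
s=arm.sense();e=np.array([-.374,.927,0]);p=np.array(s['tool_pos'])
print(s['t'],p.round(4),'Fy',round(float(e@s['contact_force']),2),'tcp rel notch y',round(float(e@(p-[.5814,-.0153,0]))*1e3,1))
for n in('side','top'):
    snap(n,n+sys.argv[1]); im=cv2.cvtColor(cv2.imread(f'pics/{n}{sys.argv[1]}.png'),cv2.COLOR_BGR2HSV); d=np.load(f'pics/{n}{sys.argv[1]}.npy')
    for nm,lo,hi in(('green',(50,120,80),(75,255,255)),('red',(0,200,100),(4,255,255))):
        k,_,st,ce=cv2.connectedComponentsWithStats(cv2.inRange(im,lo,hi))
        for i in range(1,k):
            u,v=ce[i].round().astype(int)
            if st[i,4]>=4 and 260<u<420 and 180<v<345:
                q=w(n,d,u,v);print(n,nm,ce[i].round(1),st[i],q.round(4),'dy',round(float(e@(q-[.5814,-.0153,0]))*1e3,1))
E
python3 m.py 3
```

```text
6.6 [ 0.601  -0.0602  0.0393] Fy -0.22 tcp rel notch y -49.0
side green [283.4 275.3] [280 273   8   5  18] [ 0.5277 -0.0353  0.0098] dy 1.5
side red [294.9 271.4] [293 262   4  21  61] [ 0.544  -0.0611  0.0425] dy -28.4
top green [334.8 212.3] [333 210   4   6  13] [0.635  0.0053 0.0106] dy -1.0
top green [353.5 257. ] [352 255   4   5  12] [ 0.5297 -0.0386  0.0121] dy -2.3
top red [347.8 208.2] [347 207   3   3   6] [ 0.6402 -0.0222  0.0506] dy -28.4
```

Contact is confirmed. The pointers have moved to about 28 mm short of the lines, and the TCP rides 20.5 mm behind the stop's mid-plane. I'll advance to just before the ridge, then step finely and watch the force.

Request:
carry_out(
  series=[
    [0,[0,4,0],[0,0,0]],
    [0,[0,4,0],[0,0,0]],
    [0,[0,4,0],[0,0,0]],
    [0,[0,3,0],[0,0,0]],
    [0,[0,2,0],[0,0,0]],
    [0,[0,0,0],[0,0,0]],
    [0,[0,0,0],[0,0,0]],
  ],
)

```text
t: 7.4
tool_pos: [0.5944, -0.0453, 0.0392]
tool_rot: [[-0.001, -0.373, 0.928], [0.001, 0.928, 0.373], [-1.0, 0.001, -0.001]]
contact_force: [-0.1, 0.1, -0.4]
finger_gap: 0.0002
```

Request:
carry_out(
  series=[
    [0,[0,1,0],[0,0,0]],
    [0,[0,0,0],[0,0,0]],
    [0,[0,0,0],[0,0,0]],
  ],
)

```text
t: 7.7
tool_pos: [0.5943, -0.0449, 0.0392]
tool_rot: [[-0.001, -0.373, 0.928], [-0.0, 0.928, 0.373], [-1.0, 0.0, -0.0]]
contact_force: [-0.3, 0.2, -0.6]
finger_gap: 0.0003
```

Request:
carry_out(
  series=[
    [0,[0,1,0],[0,0,0]],
    [0,[0,0,0],[0,0,0]],
    [0,[0,0,0],[0,0,0]],
  ],
)

```text
t: 8.0
tool_pos: [0.594, -0.0439, 0.0392]
tool_rot: [[-0.0, -0.373, 0.928], [-0.0, 0.928, 0.373], [-1.0, -0.0, -0.0]]
contact_force: [-0.3, -0.0, -0.4]
finger_gap: 0.0
```

Request:
carry_out(
  series=[
    [0,[0,1,0],[0,0,0]],
    [0,[0,0,0],[0,0,0]],
    [0,[0,0,0],[0,0,0]],
  ],
)

```text
t: 8.3
tool_pos: [0.5936, -0.043, 0.0392]
tool_rot: [[-0.0, -0.373, 0.928], [-0.0, 0.928, 0.373], [-1.0, -0.0, -0.0]]
contact_force: [-1.1, -2.3, 0.1]
finger_gap: 0.0002
```

Force begins to rise at a TCP offset of -30 mm, which is where the ridge was expected to start. I'll continue in 1 mm steps.

Request:
carry_out(
  series=[
    [0,[0,1,0],[0,0,0]],
    [0,[0,0,0],[0,0,0]],
    [0,[0,0,0],[0,0,0]],
  ],
)

```text
t: 8.6
tool_pos: [0.5934, -0.0425, 0.0393]
tool_rot: [[0.0, -0.373, 0.928], [-0.001, 0.928, 0.373], [-1.0, -0.001, -0.0]]
contact_force: [0.4, -3.1, -0.9]
finger_gap: -0.0004
```

Request:
carry_out(
  series=[
    [0,[0,1,0],[0,0,0]],
    [0,[0,0,0],[0,0,0]],
    [0,[0,0,0],[0,0,0]],
  ],
)

```text
t: 8.9
tool_pos: [0.593, -0.0415, 0.0393]
tool_rot: [[-0.0, -0.373, 0.928], [-0.001, 0.928, 0.373], [-1.0, -0.001, -0.0]]
contact_force: [-0.1, -4.8, -1.1]
finger_gap: -0.0
```

Request:
carry_out(
  series=[
    [0,[0,1,0],[0,0,0]],
    [0,[0,0,0],[0,0,0]],
    [0,[0,0,0],[0,0,0]],
  ],
)

```text
t: 9.2
tool_pos: [0.5926, -0.039, 0.0394]
tool_rot: [[0.0, -0.374, 0.928], [0.002, 0.928, 0.374], [-1.0, 0.002, 0.001]]
contact_force: [0.7, 0.2, 0.8]
finger_gap: -0.0001
```

The force rose to about 4.8 N and then dipped to about 0, which looks like the click. I'll check with the cameras before withdrawing.

```bash
python3 m.py 4
```

```text
9.2 [ 0.5926 -0.039   0.0394] Fy -0.05 tcp rel notch y -26.1
side green [283.  275.5] [280 274   7   4  16] [ 0.527  -0.0396  0.012 ] dy -2.2
side red [287.4 263.6] [286 254   4  20  59] [ 0.5346 -0.0402  0.0394] dy -5.6
top green [334.8 212.3] [333 210   4   6  13] [0.6349 0.0053 0.0117] dy -0.9
top red [338.8 212. ] [338 211   3   3   5] [ 0.6303 -0.0013  0.0565] dy -5.3
```

```bash
python3 - <<'E'
from h import *
e=np.array([-.374,.927,0]);x=np.array([.927,.374,0]);o=np.array([.5814,-.0153,0])
def ray(n,u,v,a,b):  # intersect with plane a.(p-o)=b
    c=arm.calibration(n);r=np.array(c['attitude'])@np.linalg.solve(np.array(c['K']),[u,v,1]);E=np.array(c['eye'])
    p=E+r*((b-a@(E-o))/(a@r)); return round(float(e@(p-o))*1e3,1),round(float(p[2])*1e3,1)
Z=np.array([0,0,1.])
for uv in[(321.3,300.5),(294.9,271.4),(287.4,263.6)]:print('side red',ray('side',*uv,x,-.050))
for uv in[(337.8,248.1),(283.4,275.3)]:print('side green',ray('side',*uv,Z,.0105))
for uv in[(376.9,196.4),(347.8,208.2),(338.8,212.0),(395.1,237.8)]:print('top red',ray('top',*uv,Z,.055))
for uv in[(334.8,212.3),(353.5,256.9)]:print('top green',ray('top',*uv,Z,.0105))
a=cv2.imread('pics/side4.png')[200:320,250:400]
cv2.imwrite('pics/s4c.png',cv2.resize(a,None,fx=4.5,fy=4.5,interpolation=cv2.INTER_CUBIC))
E
```

```text
side red (-99.0, 39.4)
side red (-25.1, 37.6)
side red (-2.2, 35.9)
side green (1.0, 10.5)
side green (0.0, 10.5)
top red (-99.0, 55.0)
top red (-27.3, 55.0)
top red (-5.1, 55.0)
top red (-100.8, 55.0)
top green (-0.3, 10.5)
top green (-1.4, 10.5)
```

View pics/s4c.png

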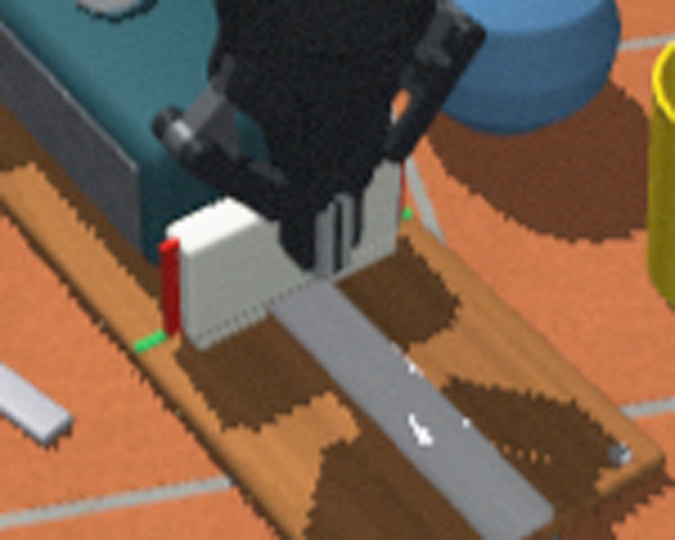

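The picture shows the pointer's foot at about (172,336), next to the green line ending at (165,338) in the crop. That suggests it may still be 2–4 mm short, although the force dipped. The shot may have been taken mid-snap, so I'll let a moment pass and measure again.

Request:
carry_out(
  series=[
    [0,[0,0,0],[0,0,0]],
    [0,[0,0,0],[0,0,0]],
    [0,[0,0,0],[0,0,0]],
  ],
)

```text
t: 9.6
tool_pos: [0.5927, -0.0398, 0.0394]
tool_rot: [[0.0, -0.373, 0.928], [0.001, 0.928, 0.373], [-1.0, 0.0, 0.0]]
contact_force: [-0.7, 0.4, -0.1]
finger_gap: 0.0003
```

```bash
python3 m.py 5
```

```text
9.6 [ 0.5927 -0.0398  0.0394] Fy 0.63 tcp rel notch y -26.9
side green [283.  275.5] [280 274   7   4  16] [ 0.5273 -0.0376  0.0099] dy -0.4
side red [287.4 263.5] [286 254   4  20  59] [ 0.5346 -0.0404  0.0419] dy -5.7
top green [334.8 212.3] [333 210   4   6  13] [0.635  0.0053 0.011 ] dy -0.9
top red [338.8 212. ] [338 211   3   3   5] [ 0.6301 -0.0012  0.0585] dy -5.1
```

Both cameras consistently put the stop about 5 mm short, at 0.115. So it is sitting on the ridge top, where the net force is near zero, and has not snapped yet. I'll push on in 1 mm steps.

Request:
carry_out(
  series=[
    [0,[0,1,0],[0,0,0]],
    [0,[0,0,0],[0,0,0]],
    [0,[0,0,0],[0,0,0]],
  ],
)

```text
t: 10.0
tool_pos: [0.5922, -0.0391, 0.0393]
tool_rot: [[-0.0, -0.373, 0.928], [0.0, 0.928, 0.373], [-1.0, 0.0, 0.0]]
contact_force: [-0.2, 0.8, 0.4]
finger_gap: 0.0
```

```bash
python3 m.py 6
```

```text
10.0 [ 0.5922 -0.0391  0.0393] Fy 0.86 tcp rel notch y -26.1
side green [283.  275.5] [280 274   7   4  16] [ 0.5272 -0.0386  0.011 ] dy -1.3
side red [287.3 263. ] [286 254   4  20  59] [ 0.5346 -0.0404  0.042 ] dy -5.8
top green [334.8 212.1] [333 210   4   6  12] [0.635  0.0053 0.0104] dy -1.0
top red [338.8 212. ] [338 211   3   3   5] [ 0.6303 -0.0013  0.0567] dy -5.3
```

The TCP advanced 0.8 mm with no force, yet the stop's pixels hardly changed. The wrist camera sees the pointers and lines from close up, so I'll use that.

```bash
python3 - <<'E'
from h import *
s=arm.sense();print(np.array(s['tool_pos']).round(4));np.save('pics/pose6.npy',np.c_[s['tool_rot'],s['tool_pos']])
snap('wrist','w6');print(arm.calibration('wrist')['K'])
a=cv2.imread('pics/w6.png');cv2.imwrite('pics/w6c.png',cv2.resize(a,None,fx=1.25,fy=1.25))
im=cv2.cvtColor(a,cv2.COLOR_BGR2HSV)
for nm,lo,hi in(('green',(50,120,60),(75,255,255)),('red',(0,180,80),(4,255,255))):
    k,_,st,ce=cv2.connectedComponentsWithStats(cv2.inRange(im,lo,hi))
    for i in range(1,k):
        if st[i,4]>8:print(nm,ce[i].round(1),st[i])
E
```

```text
[ 0.5922 -0.0392  0.0393]
[[309.70691629   0.         317.61092941]
 [  0.         309.70691629 198.04938873]
 [  0.           0.           1.        ]]
green [411.8 195.2] [401 192  21   7  92]
green [221. 195.] [212 194  19   3  21]
```

View pics/w6c.png

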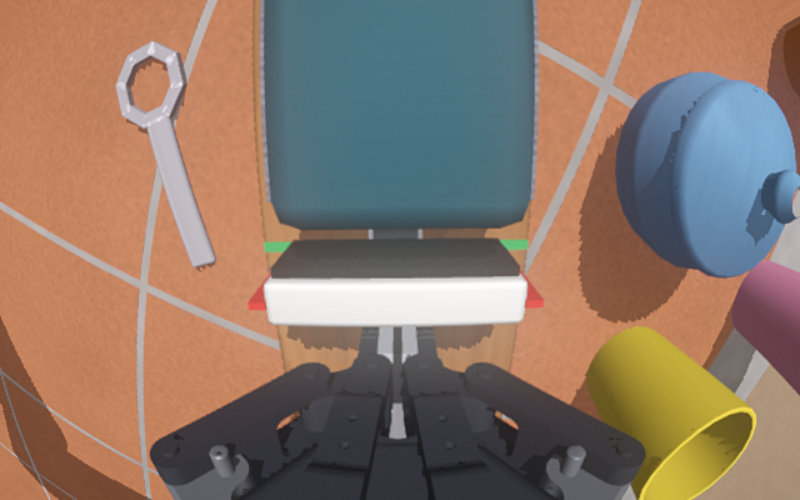

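```bash
cat > wr.py <<'E'
from h import *
def wray(T,u,v,z):
    c=arm.calibration('wrist');K=c['K'];a=np.array([(u-K[0][2])/K[0][0],(v-K[1][2])/K[1][1]]);t=np.linalg.norm(a)
    d=np.r_[a/t*np.sin(t),np.cos(t)];M=np.array(c['mount']);R,p=T[:,:3],T[:,3]
    d=R@M[:3,:3]@d;E=R@M[:3,3]+p;q=E+d*(z-E[2])/d[2]
    e=np.array([-.374,.927,0]);x=np.array([.927,.374,0]);return q.round(4),round(float(e@(q-[.5814,-.0153,0]))*1e3,1),round(float(x@(q-[.5814,-.0153,0]))*1e3,1)
def white(img):  # white top of block: row edges in columns left and right of the fingers (subpixel at half brightness)
    g=img.astype(float).min(2);out=[]
    for cols in((225,265),(365,405)):
        pr=g[205:275,cols[0]:cols[1]].mean(1);h=pr.max()/2+20;i=np.where(pr>h)[0]
        a,b=i[0],i[-1];out.append((sum(cols)/2,205+a-(pr[a]-h)/(pr[a]-pr[a-1]),205+b+(pr[b]-h)/(pr[b]-pr[b+1])))
    return out
E
python3 - <<'E'
from wr import *
T=np.load('pics/pose6.npy');a=cv2.imread('pics/w6.png')
for u,v in[(411.8,195.2),(221,195),(221,197)]:print('green',wray(T,u,v,.0105))
for c,t,b in white(a):print(c,round(t,1),round(b,1),wray(T,c,t,.062),wray(T,c,b,.062))
cr=a[175:270,190:450];cv2.imwrite('pics/w6d.png',cv2.resize(cr,None,fx=3,fy=3,interpolation=cv2.INTER_CUBIC))
E
```

```text
green (array([0.6345, 0.0063, 0.0105]), 0.1, 57.3)
green (array([ 0.5278, -0.0367,  0.0105]), 0.2, -57.7)
green (array([ 0.5281, -0.038 ,  0.0105]), -1.1, -57.8)
245.0 222.4 260.1 (array([ 0.5512, -0.0224,  0.062 ]), 4.7, -30.6) (array([ 0.5566, -0.0405,  0.062 ]), -14.1, -32.4)
385.0 221.0 259.1 (array([0.6067, 0.0007, 0.062 ]), 5.4, 29.5) (array([ 0.6154, -0.0161,  0.062 ]), -13.4, 31.2)
```

View pics/w6d.png

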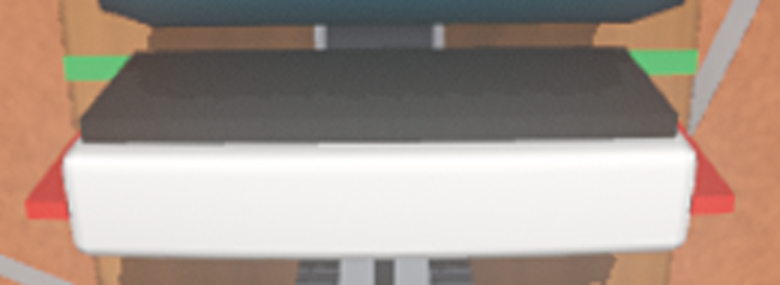

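In the wrist view the block's white top spans dock y from +5 to -14 mm, a thickness of 19 mm, which matches the size given. Its mid-plane is therefore about 4.4 mm short of the green lines, at 0.1155. All three cameras agree that it is on the ridge top and not in the notch, so I'll keep stepping.

Request:
carry_out(
  series=[
    [0,[0,1,0],[0,0,0]],
    [0,[0,0,0],[0,0,0]],
    [0,[0,0,0],[0,0,0]],
  ],
)

```text
t: 10.45
tool_pos: [0.5918, -0.0383, 0.0393]
tool_rot: [[-0.0, -0.373, 0.928], [0.0, 0.928, 0.373], [-1.0, 0.0, -0.0]]
contact_force: [-0.3, 0.1, 0.2]
finger_gap: 0.0001
```

```bash
cat > wm.py <<'E'
from wr import *
import sys
s=arm.sense();T=np.c_[s['tool_rot'],s['tool_pos']];p,_=snap('wrist','w'+sys.argv[1])
e=np.array([-.374,.927,0]);print(s['t'],'Fy',round(float(e@s['contact_force']),2),'tcp',round(float(e@(T[:,3]-[.5814,-.0153,0]))*1e3,1))
for c,t,b in white(p):
    A,B=wray(T,c,t,.062)[1],wray(T,c,b,.062)[1];print(round(t,2),round(b,2),A,B,'mid',round((A+B)/2,1))
E
python3 wm.py 7
```

```text
10.45 Fy 0.22 tcp -25.2
222.49 260.2 5.6 -13.2 mid -3.8
221.27 259.24 6.2 -12.6 mid -3.2
```

```bash
python3 - <<'E'
from wr import *
for n in'67':
    im=cv2.imread(f'pics/w{n}.png').astype(float);g=im[185:207,403:420,1]-im[185:207,403:420,2]
    pr=np.clip(g.mean(1),0,None);print(n,'green row',(pr*np.arange(185,207)).sum()/pr.sum())
    o=cv2.phaseCorrelate
A,B=[cv2.cvtColor(cv2.imread(f'pics/w{n}.png'),cv2.COLOR_BGR2GRAY).astype(np.float32) for n in'67']
for nm,(r0,r1,c0,c1) in dict(speaker_edge=(165,192,225,415),block=(205,270,205,425),opener=(30,215,90,175)).items():
    print(nm,cv2.phaseCorrelate(A[r0:r1,c0:c1].copy(),B[r0:r1,c0:c1].copy()))
E
```

```text
6 green row 195.27221820809248
7 green row 196.6970222871757
speaker_edge ((0.04680875215966296, 2.150095284269762), 1.0153000950813293)
block ((0.4468242035200234, 0.09252964178582346), 1.0036927680027339)
opener ((0.16887627598912758, 1.041064573651994), 0.9176877790027195)
```

Between the two frames the block moved with the hand while the lines, speaker and opener stayed put. So the fingers are still carrying the stop at near-zero force, now at about 0.1165. I'll go on in 1 mm steps.

Request:
carry_out(
  series=[
    [0,[0,1,0],[0,0,0]],
    [0,[0,0,0],[0,0,0]],
    [0,[0,0,0],[0,0,0]],
  ],
)

```text
t: 10.8
tool_pos: [0.5914, -0.0371, 0.0393]
tool_rot: [[-0.0, -0.373, 0.928], [0.0, 0.928, 0.373], [-1.0, 0.0, 0.0]]
contact_force: [-0.1, -0.4, -0.2]
finger_gap: -0.0004
```

```bash
python3 wm.py 8
```

```text
10.8 Fy -0.31 tcp -24.0
216.54 254.84 9.5 -9.2 mid 0.2
215.31 253.92 10.2 -8.6 mid 0.8
```

The stop has jumped ahead of the fingers. Its mid-plane is now at +0.5 mm from the lines, within the notch tolerance, and about 3 mm clear of the fingertips. I'll withdraw straight back and then up.

Request:
carry_out(
  series=[
    [0,[0,-8,0],[0,0,0]],
    [0,[0,-15,0],[0,0,0]],
    [0,[0,-20,0],[0,0,0]],
    [0,[-5,-20,0],[0,0,0]],
    [0,[-20,-10,0],[0,0,0]],
    [0,[-25,0,0],[0,0,0]],
    [0,[-30,0,0],[0,0,0]],
    [0,[-30,0,0],[0,0,0]],
    [0,[-30,0,0],[0,0,0]],
    [0,[-20,-20,-20],[0,0,0]],
    [0,[0,-30,-30],[0,0,0]],
    [0,[0,-30,-30],[0,0,0]],
    [0,[0,-30,-30],[0,0,0]],
    [0,[0,-20,-20],[0,0,0]],
    [0,[0,0,0],[0,0,0]],
    [0,[0,0,0],[0,0,0]],
  ],
)

```text
t: 12.45
tool_pos: [0.5464, -0.2761, 0.1992]
tool_rot: [[0.0, -0.371, 0.929], [0.0, 0.929, 0.371], [-1.0, 0.0, 0.0]]
contact_force: [0.7, -0.3, -1.7]
finger_gap: 0.0003
```

```bash
python3 m.py 9; python3 - <<'E'
from h import *
a=cv2.imread('pics/top9.png')[180:290,260:420];b=cv2.imread('pics/side9.png')[190:300,240:400]
cv2.imwrite('pics/f.png',np.vstack([cv2.resize(i,None,fx=2.7,fy=2.7,interpolation=cv2.INTER_CUBIC) for i in(a,b)]))
A,B=[cv2.cvtColor(cv2.imread(f'pics/top{n}.png'),cv2.COLOR_BGR2GRAY).astype(np.float32) for n in'09']
for nm,(r0,r1,c0,c1) in dict(knob=(236,272,278,330),bowl=(155,205,278,328),cup=(130,178,335,380),opener=(265,315,315,375),trivet=(232,310,192,268)).items():
    print(nm,np.round(cv2.phaseCorrelate(A[r0:r1,c0:c1].copy(),B[r0:r1,c0:c1].copy())[0],2))
E
```

```text
12.45 [ 0.5464 -0.2761  0.1992] Fy -0.5 tcp rel notch y -228.7
side red [285.8 257.2] [284 252   4  13  36] [ 0.5341 -0.0358  0.0512] dy -1.3
top green [334.4 211.1] [333 210   3   4   8] [0.6374 0.0076 0.0103] dy 0.3
top green [354. 258.] [353 257   3   3   7] [ 0.5274 -0.0387  0.0114] dy -1.5
top red [337.  212.8] [336 212   3   2   4] [0.6283 0.0031 0.0542] dy -0.5
top red [354.6 254.1] [353 253   4   3   7] [ 0.5358 -0.0366  0.0595] dy -2.7
knob [-0.02  0.04]
bowl [0.01 0.01]
cup [0.54 0.01]
opener [-0.01  0.01]
trivet [ 0.   -0.01]
```

View pics/f.png

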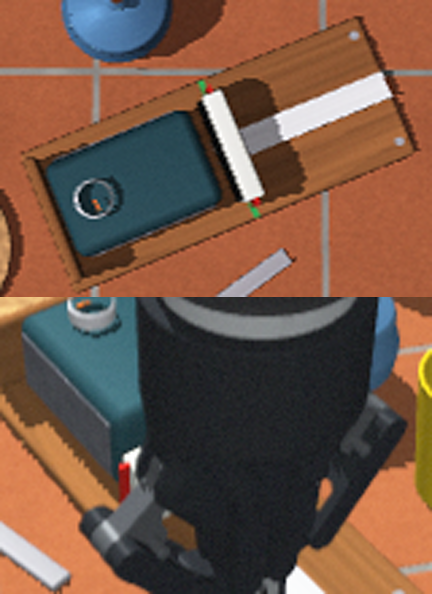

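The top view shows both red pointers level with the green lines, the hand clear and the speaker unmoved. The cup's 0.54 px correlation shift may come from a shadow in that crop, so I'll check its colour centroid before handing in.

```bash
python3 - <<'E'
from h import *
for n in'09':
    im=cv2.cvtColor(cv2.imread(f'pics/top{n}.png'),cv2.COLOR_BGR2HSV);m=cv2.inRange(im,(24,150,50),(34,255,255));m[:, :330]=0;m[:,390:]=0
    y,x=np.nonzero(m);print(n,len(x),x.mean().round(2),y.mean().round(2),x.min(),x.max(),y.min(),y.max())
arm.hand_in(); s=arm.sense(); print(s['t'],s['contact_force'])
E
```

```text
0 145 356.88 155.89 342 374 138 174
9 172 357.03 155.72 342 374 138 174
the job is handed in; nothing more can be done
the job is handed in; nothing more can be done
```

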